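Mix a feed by pressing the bottle on the bottle mixer

ROBOT

A 6-joint arm with a two-finger parallel gripper is mounted at the origin on the work surface. World frame = base frame: x ahead of the robot, y to its left, z up, the work surface at z = 0. Lengths are in m, angles in degrees, forces in N, time in s.
With the tool pointing down it reaches from about 0.375 to 0.9 m from the base axis. Payload 3.1 kg.
Tool frame: the origin (TCP) lies at the very end of the fingers, on their centre line; the grasp point (between the pads) lies grip_point_offset behind it (grip_point_offset is the distance from the TCP to the grasp point, in m); z points along the fingers, y is the line along which they close (so a half turn about z gives the same grasp; the last joint's range is limited). The gripper opens to 87 mm and grips with 3 to 60 N. Pads are 19 mm wide; open, the fingers measure 117 mm over their backs; the gripper's body (75 mm by 190 mm) begins 51 mm behind the grasp point.
Start: joints at [62.195, 30.224, 82.088, -0, 67.689, -10.227], TCP at [0.189, 0.596, 0.223] pointing down, gripper open.
Joint ranges: [-176.69, 176.69], [-43.24, 126.21], [12.49, 139.97], [-82, 262], [0, 151.66], [-163.58, 163.58]. Speed limits (degrees/s): [159.86, 159.86, 180, 180, 180, 180].

INTERFACE

Orientations are given as a 3x3 rotation matrix whose columns are the frame's x, y, z axes.
In Python, from rig import * gives the robot as it stands.
- The arm moves only by the tool move_arm, never from a script. Its argument "increments" is a list of rows, each a list of 3 entries, a list of its own where there are three numbers: the shift along the tool's x, y, z in units of 30 mm (1.0 is 30 mm), then the turn, a rotation vector about the tool's x, y, z in units of 120 degrees (1.0 is 120 degrees), then the closure, from 0 (fully open) to 1 (shut). A call has 1 to 20 rows; each row shifts and turns the commanded pose from where the row before left it, along the tool's axes as they then stand; what a row does not reach is not made up. A row lasts 1/12 s, in which the tool goes at most 41.7 mm and 7.16 degrees, less where a joint would pass 70% of its speed; a pose out of reach is approached as far as the arm can. A call with a number of a shift or a turn outside -1 to 1 is refused whole. A call with a gripper value outside its range is refused whole. The fingers move at their own pace and stop on an object; the grip force is fixed at half the most. Time passes only in rows, so rows that do not move let the fingers close. It gives the time, the measured TCP pose, the force, the opening and the grip force at its end, in the units of the state.
- read_state(): the state, without advancing time (a new reading comes with each control period).
- capture(name): name is "side" or "top"; returns a dict with "img" (384x512x3 uint8, red, green, blue), "mtx" (3x3 intrinsics, pixels), "distortion" ([k1, k2, p1, p2, k3] as OpenCV has them; the pictures are not rectified), "eye" and "rotation" of the camera in the world. Camera axes: x right, y down, z forward; pixel columns grow to the right and rows downward; lengths in m; the calibration is good to about 2 mm. A picture is of the moment at which its call begins. There is no depth.
- hand_in(): hands the job in; it is judged then, once.
Trained networks look in a picture, given as the dict that the camera call returned (one of the last four; its "shot" number tells which), for a name from the list of things; names that differ only in an ending like _2 or _b are one class to them, and where a whole thing is asked for, a point or a joint stands for the part that bears it (a point fixed in the world has none). Each returns a list of dicts, best first, with "confidence" (0 to 1); they miss things now and then, are a little off and sometimes report something else, mostly with a low value. They report only what shows in the picture. A call takes as long as a camera call.
- search_frame(picture, label): "extent" ([left, top, right, bottom] as shares, 0 to 1, of the picture: columns of its width, rows of its height, round what is visible of it).
- pinpoint(picture, label): "xy" ([column, row] as shares, 0 to 1, of the picture: columns of its width, rows of its height: a listed point, or the origin of a listed thing).
The state is a dict: "time_s": time; "joint_positions": joint angles; "qvel": joint speeds; "tau": joint torques, N m; "position": TCP position; "tcp_rot": TCP orientation; "force": force on the tool from outside, world axes, zero at the start; "moment": the same for the moment, N m; "opening": opening from 0.0 (shut) to 1.0 (fully open); "grasp_force": force on a finger pad.
Only numpy, scipy, OpenCV 4.12 (cv2) and the standard library are available. Lean on these libraries where they do the work, as an engineer would, in place of code of your own. Each camera call takes 0.05 s, during which the arm holds its last target. There are 200 camera calls.

TASK

Pick up the feeding bottle and, keeping it gripped and upright with its whole base on the round rubber pad of the bottle mixer, press it down until the sprung pad is fully depressed and hold it there for two seconds. Then let the pad come back up, set the bottle down (no dropping) to stand upright with its whole base on the round cork coaster, and let go. Never tip the bottle over, touch the mixer only with the bottle, and leave the other things on the changing tray where they are.

Things in the scene. Friction and masses are not known exactly. Their poses are not given: they have to be found in the camera images.
- feeding_bottle: closed white baby feeding bottle, loose, upright on the tray, 0.14 to 0.28 kg; the slimmer, taller of the two containers in the middle. A straight cylinder 56 mm in diameter up to 104 mm, then a grey rounded cap (50 mm diameter) up to 132 mm, its full height. Origin at the centre of its underside, z up along its axis. Most grippers clear the cap when gripping it 85 to 95 mm above its base.
- mixer: bottle mixer: a round white housing, 136 mm in diameter at its foot, 44 mm high, fixed to the tray. Origin at the centre of its underside, z up. The round dark rubber pad stands out of its top, centred on its axis.
- pad_top (a point): centre of the flat upper face of the mixer's rubber pad (90 mm diameter, 8 mm thick); 62 mm above the mixer's underside at rest, 50 mm when fully depressed. Moves with the pad.
- mixer_pad (a joint): travel of the sprung pad straight down, in m: 0 up at rest, 0.012 fully depressed against a hard stop. The spring starts to yield at about 4 N and takes about 12 N fully down, so the bottle's own weight does not press it; it springs back by itself.
- coaster: round cork coaster, 110 mm in diameter, 8 mm thick, lying fixed on the tray; origin at the centre of its underside, so its upper face is 8 mm above the origin.
- cream_jar: bystander among the task's things: squat white jar with a lid, 72 mm in diameter, 65 mm high, standing in the middle of the tray; origin at the centre of its underside. Leave alone.
- bowl: bystander: white ceramic bowl, 120 mm across, 50 mm high, at the far left of the tray; origin under its centre. Leave alone.
- thermometer: bystander: flat blue plastic bath thermometer, 144 mm long, 16 mm high, at the far right of the tray; origin under its middle, x along its length. Leave alone.
- pacifier_holder: bystander: pacifier holder with a steel spring clip, about 125 mm long, 23 mm high, at the right edge of the tray; origin on its underside near its middle, x along its length. Leave alone.
- hairbrush: bystander: wooden hairbrush, 165 mm long, 24 mm high, at the left edge of the tray; origin on its underside near its middle, x along its length. Leave alone.

How it is judged:
By the outcome, as a careful person would: the job done as asked, in the order asked, and still so for the second after the job is handed in, with the robot touching nothing.
It also fails if it takes over 58 s, if anything falls off the work surface, if the arm or the gripper's body presses on something with over 40 N, if the wrist force passes 120 N, or if a joint passes its speed limit or range.

## Working session

There is one attempt and no reset: what is moved stays moved. The work goes in short steps, Python scripts to look and compute and a tool call to move; the robot and the scene stay as the last step left them, time stands still between calls to the robot, and variables do not carry over. Pictures are saved under pics/ and viewed, at most 10 in all, crops included, and the job is handed in when it is done.

Besides the shell and the picture viewer there is one more tool, called after "Emit:" as name(argument=value, ...) on one line, values as JSON. move_arm: Moves the arm, as the interface text tells. Its arguments: {"type":"object","properties":{"increments":{"type":"array"}},"required":["increments"]}

```bash
mkdir -p pics
cat > h.py <<'E'
from rig import *
import numpy as np, cv2
def ray(c,xy):
    p=np.array([[[xy[0]*512,xy[1]*384]]],float)
    u=cv2.undistortPoints(p,np.array(c["mtx"],float),np.array(c["distortion"],float))[0,0]
    d=np.array(c["rotation"])@np.array([u[0],u[1],1.]); return np.array(c["eye"]),d
def at(c,xy,z):
    e,d=ray(c,xy); return e+d*(z-e[2])/d[2]
E
python3 - <<'E'
from h import *
ims=[]
for n in("top","side"):
    c=capture(n); ims.append(c["img"]); print(n,np.round(c["eye"],3),np.round(c["rotation"],2).tolist())
    for l,z in(("feeding_bottle",0),("mixer",0),("pad_top",.062),("coaster",0),("cream_jar",0),("bowl",0)):
        for r in pinpoint(c,l)[:2]: print(l,np.round(at(c,r["xy"],z),4),np.round(np.multiply(r["xy"],[512,384])),round(r["confidence"],2))
        for r in search_frame(c,l)[:1]: print("  box",np.round(np.multiply(r["extent"],[512,384,512,384]),1),round(r["confidence"],2))
    cv2.imwrite(f"pics/{n}0.png",c["img"][...,::-1])
s=read_state(); print({k:s[k] for k in s})
E
```

```text
top [ 0.491 -0.007  1.434] [[-0.02, -1.0, 0.07], [-1.0, 0.02, 0.02], [-0.02, -0.07, -1.0]]
feeding_bottle [ 0.5053 -0.0263  0.    ] [272. 217.] 0.61
  box [263.3 207.5 279.2 223.3] 0.8
mixer [ 0.5303 -0.2173  0.    ] [334. 208.] 0.93
  box [310.9 185.  357.1 231. ] 0.83
pad_top [ 0.533  -0.2157  0.062 ] [336. 206.] 0.92
  box [323.3 193.  351.8 223.7] 0.73
coaster [0.4556 0.2278 0.    ] [190. 235.] 0.55
  box [170.9 216.1 201.8 251.7] 0.93
cream_jar [ 0.6331 -0.0346  0.    ] [273. 176.] 0.9
  box [262.9 164.9 288.2 185.1] 0.85
bowl [0.7247 0.2479 0.    ] [182. 149.] 0.95
  box [160.  127.  198.2 166.2] 0.59
side [ 0.262 -0.554  0.878] [[0.86, -0.39, 0.33], [-0.51, -0.67, 0.54], [0.01, -0.63, -0.77]]
feeding_bottle [ 0.5118 -0.021   0.    ] [231. 231.] 0.58
  box [214.9 194.5 241.6 241. ] 0.86
mixer [ 0.5332 -0.2185  0.    ] [277. 285.] 0.95
mixer [ 0.5118 -0.009   0.    ] [229. 228.] 0.51
  box [249.1 254.9 306.6 309. ] 0.82
pad_top [ 0.536 -0.212  0.062] [278. 270.] 0.58
  box [257.6 253.4 298.8 289. ] 0.88
coaster [0.4706 0.2538 0.    ] [177. 172.] 0.97
  box [157.2 162.9 192.6 186
[... 223 characters left out ...]
.99700079e-04,
        6.76891138e+01, -1.02262688e+01]), 'qvel': array([-0.01356569, -0.01209566, -0.05242643, -0.04272181,  0.01780156,
       -0.05502184]), 'tau': array([ 1.17122690e-03, -4.40010631e+01, -1.76980984e+01,  6.34806021e-02,
        5.05014346e-02,  2.86969142e-07]), 'position': array([0.18872215, 0.59582864, 0.22256875]), 'tcp_rot': array([[-9.53299393e-01,  3.02026931e-01,  1.09514868e-05],
       [ 3.02026931e-01,  9.53299392e-01,  4.84480265e-05],
       [ 4.19256307e-06,  4.94931182e-05, -9.99999999e-01]]), 'force': array([-0.31925747, -0.90719646, -0.21516286]), 'moment': array([ 0.02243485, -0.03292619, -0.02165679]), 'grasp_force': 0.0, 'opening': 1.0005845678340644}
```

Run:
```python
import cv2
import rig; print([n for n in dir(rig) if n[0]!='_'], getattr(rig,"grip_point_offset",None))
a=cv2.imread("pics/top0.png")[110:280,130:400]; cv2.imwrite("pics/top_c.png",cv2.resize(a,None,fx=2.9,fy=2.9,interpolation=3))
b=cv2.imread("pics/side0.png")[100:330,120:400]; cv2.imwrite("pics/side_c.png",cv2.resize(b,None,fx=2.6,fy=2.6,interpolation=3))
```

```text
['PlanningError', 'capture', 'grip_point_offset', 'hand_in', 'pinpoint', 'read_state', 'search_frame'] 0.0187
```

View pics/top_c.png

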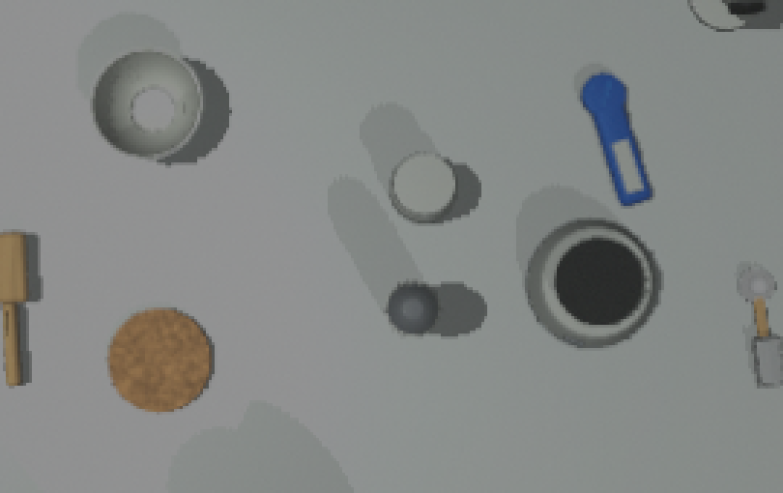

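View pics/side_c.png

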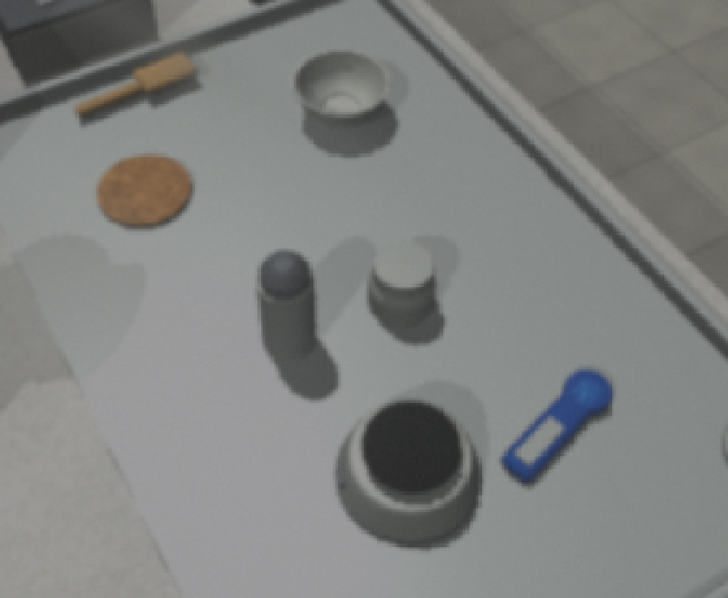

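The top crop shows coaster centre at about (185,234) in full-picture pixels, bottle cap at (272,216), pad at (337,207) and jar lid at (276,174). In the side crop the cap sits at (229,204), the pad at (279,271) and the coaster at (176,173).

Run:
```python
from h import *
T=capture("top");S=capture("side")
N=lambda u,v:(u/512,v/384)
def tri(a,b):
    (e1,d1),(e2,d2)=ray(T,a),ray(S,b)
    k=np.linalg.lstsq(np.c_[d1,-d2],e2-e1,rcond=None)[0]; p,q=e1+k[0]*d1,e2+k[1]*d2
    return np.round((p+q)/2,4),round(np.linalg.norm(p-q),4)
print("pad",tri(N(336.9,206.9),N(278.5,271.3)),at(T,N(336.9,206.9),.062),at(S,N(278.5,271.3),.062))
print("coaster",tri(N(185.3,234.1),N(175.8,173)),at(T,N(185.3,234.1),.008),at(S,N(175.8,173),.008))
print("cap",tri(N(272.4,216.2),N(229.5,205)),at(T,N(272.4,216.2),.118),at(S,N(229.5,205),.118))
print("jar",tri(N(275.9,174.5),N(275.3,201)),at(T,N(275.9,174.5),.065))
```

```text
pad (array([ 0.5315, -0.2175,  0.0706]), np.float64(0.0019)) [ 0.5309139  -0.21832397  0.062     ] [ 0.53526434 -0.21430353  0.062     ]
coaster (array([0.4611, 0.2383, 0.0143]), np.float64(0.0034)) [0.45937691 0.24000507 0.008     ] [0.46417446 0.24344489 0.008     ]
cap (array([ 0.5079, -0.027 ,  0.124 ]), np.float64(0.0018)) [ 0.50719109 -0.0267262   0.118     ] [ 0.51073837 -0.02313873  0.118     ]
jar (array([ 0.6321, -0.0419,  0.0763]), np.float64(0.006)) [ 0.630641   -0.04078634  0.065     ]
```

Emit:
move_arm(increments=[[[-0.82,-0.826,0],[0,0,0],0],[[-0.82,-0.826,0],[0,0,0],0],[[-0.82,-0.826,0],[0,0,0],0],[[-0.82,-0.826,0],[0,0,0],0],[[-0.82,-0.826,0],[0,0,0],0],[[-0.82,-0.826,0],[0,0,0],0],[[-0.82,-0.826,0],[0,0,0],0],[[-0.82,-0.826,0],[0,0,0],0],[[-0.82,-0.826,0],[0,0,0],0],[[-0.82,-0.826,0],[0,0,0],0],[[-0.82,-0.826,0],[0,0,0],0],[[-0.82,-0.826,0],[0,0,0],0],[[-0.82,-0.826,0],[0,0,0],0],[[-0.82,-0.826,0],[0,0,0],0],[[-0.82,-0.826,0],[0,0,0],0],[[-0.82,-0.826,0],[0,0,0],0],[[-0.82,-0.826,0],[0,0,0],0],[[-0.82,-0.826,0],[0,0,0],0],[[-0.82,-0.826,0],[0,0,0],0],[[-0.82,-0.826,0],[0,0,0],0]])

```text
time_s: 3.07
position: [0.5087, -0.027, 0.2228]
tcp_rot: [[-0.953, 0.302, 0.001], [0.302, 0.953, -0.0], [-0.001, 0.0, -1.0]]
force: [1.0, -0.4, -0.2]
opening: 1.0
grasp_force: 0.0
```

Run:
```python
from h import *
c=capture("side");
p=read_state()["position"]
def proj(P): 
    R=np.array(c["rotation"]).T; return cv2.projectPoints(np.array([P],float),cv2.Rodrigues(R)[0],-R@c["eye"],c["mtx"],np.array(c["distortion"],float))[0].ravel()
a=cv2.resize(c["img"][...,::-1][100:260,130:330],None,fx=3.7,fy=3.7,interpolation=3)
for P in ([.5085,-.0265,.0],[.5085,-.0265,.118],p):
    u=proj(P);print(u); cv2.circle(a,tuple(int(v) for v in (u-[130,100])*3.7),4,(0,0,255),-1)
cv2.imwrite("pics/s1.png",a)
```

```text
[231.21060716 232.75686659]
[229.34699844 206.29586577]
[230.85041231 179.05630166]
```

View pics/s1.png

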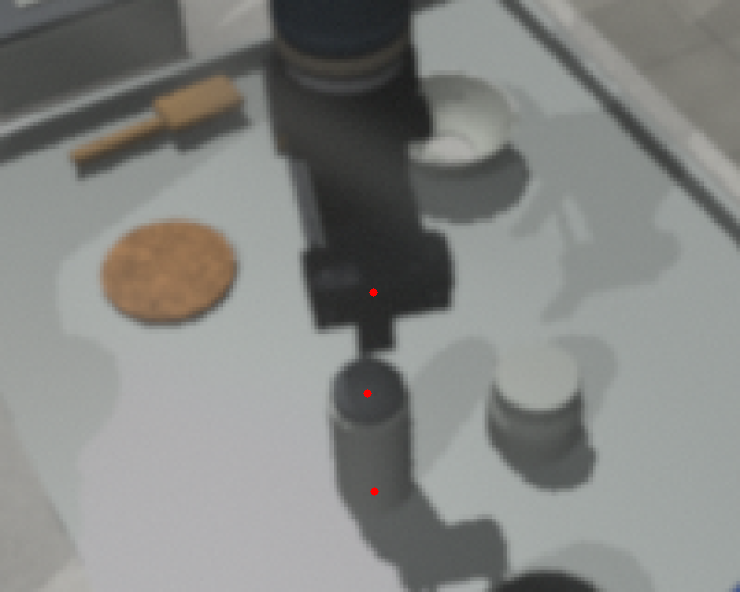

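The finger pair is centred on the bottle cap (cap about (229,205), TCP marker (231,179)), and the predicted base point falls on the bottle's foot, so the tray is at z≈0. I'll descend and grip.

Emit:
move_arm(increments=[[[0,0.03,0.5],[0,0,0],0],[[0,0,0.5],[0,0,0],0],[[0,0,0.5],[0,0,0],0],[[0,0,0.5],[0,0,0],0],[[0,0,0.5],[0,0,0],0],[[0,0,0.5],[0,0,0],0],[[0,0,0.5],[0,0,0],0],[[0,0,0.5],[0,0,0],0],[[0,0,0.5],[0,0,0],0],[[0,0,0.45],[0,0,0],0],[[0,0,0],[0,0,0],0],[[0,0,0],[0,0,0],0]])

```text
time_s: 4.12
position: [0.508, -0.0242, 0.0737]
tcp_rot: [[-0.953, 0.302, -0.001], [0.302, 0.953, 0.0], [0.001, -0.0, -1.0]]
force: [-0.8, -0.3, 0.5]
opening: 0.996
grasp_force: 0.0
```

Emit:
move_arm(increments=[[[0,0,0],[0,0,0],0.2],[[0,0,0],[0,0,0],0.3],[[0,0,0],[0,0,0],0.4],[[0,0,0],[0,0,0],1],[[0,0,0],[0,0,0],1],[[0,0,0],[0,0,0],1],[[0,0,0],[0,0,0],1],[[0,0,0],[0,0,0],1]])

```text
time_s: 4.78
position: [0.5086, -0.0243, 0.0744]
tcp_rot: [[-0.953, 0.302, 0.001], [0.302, 0.953, -0.0], [-0.001, 0.0, -1.0]]
force: [-0.3, 1.1, 3.0]
opening: 0.636
grasp_force: 30.0
```

Emit:
move_arm(increments=[[[0,0,-0.1],[0,0,0],1],[[0,0,-0.25],[0,0,0],1],[[0,0,-0.4],[0,0,0],1],[[0,0,-0.5],[0,0,0],1],[[0,0,-0.5],[0,0,0],1],[[0,0,-0.5],[0,0,0],1],[[0,0,-0.4],[0,0,0],1],[[0,0,-0.25],[0,0,0],1],[[0,0,-0.1],[0,0,0],1],[[0,0,0],[0,0,0],1],[[0,0,0],[0,0,0],1]])

```text
time_s: 5.7
position: [0.5078, -0.0243, 0.1637]
tcp_rot: [[-0.953, 0.302, -0.001], [0.302, 0.953, 0.0], [0.001, -0.0, -1.0]]
force: [-0.0, 0.7, -2.2]
opening: 0.64
grasp_force: 30.0
```

Emit:
move_arm(increments=[[[-0.08,-0.18,0],[0,0,0],1],[[-0.16,-0.35,0],[0,0,0],1],[[-0.24,-0.53,0],[0,0,0],1],[[-0.27,-0.59,0],[0,0,0],1],[[-0.3,-0.65,0],[0,0,0],1],[[-0.3,-0.65,0],[0,0,0],1],[[-0.3,-0.65,0],[0,0,0],1],[[-0.3,-0.65,0],[0,0,0],1],[[-0.27,-0.59,0],[0,0,0],1],[[-0.24,-0.53,0],[0,0,0],1],[[-0.16,-0.35,0],[0,0,0],1],[[-0.08,-0.18,0],[0,0,0],1],[[0,0,0],[0,0,0],1],[[0,0,0],[0,0,0],1]])

```text
time_s: 6.87
position: [0.5316, -0.2171, 0.1637]
tcp_rot: [[-0.953, 0.302, -0.001], [0.302, 0.953, 0.001], [0.001, 0.001, -1.0]]
force: [-0.1, -0.2, -3.5]
opening: 0.632
grasp_force: 30.0
```

Run:
```python
from h import *
c=capture("side"); print(read_state()["position"],read_state()["force"])
cv2.imwrite("pics/s2.png",cv2.resize(c["img"][...,::-1][170:330,180:380],None,fx=3.7,fy=3.7,interpolation=3))
```

```text
[ 0.53156659 -0.21656611  0.16378286] [-0.44554465  0.45562257 -2.41787083]
```

View pics/s2.png

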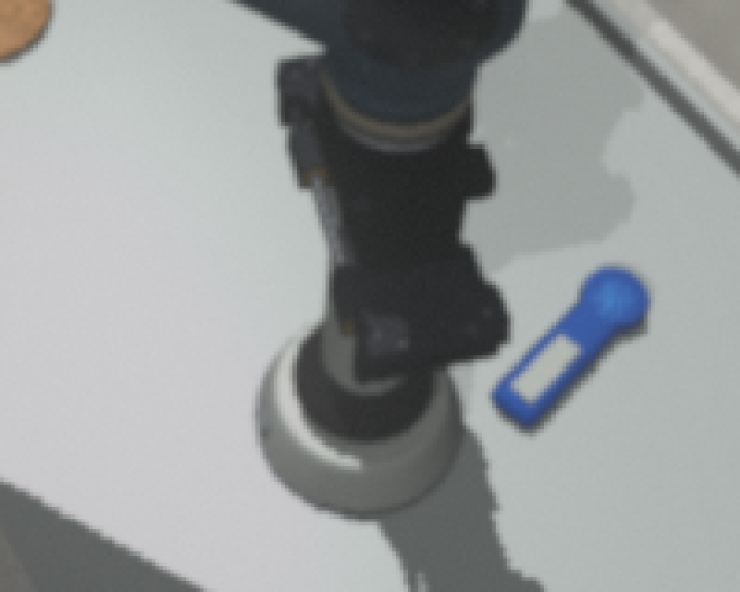

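The bottle hangs over the pad, centred (bottle column ~366, pad column ~368 in the crop). I'll lower it to contact.

Emit:
move_arm(increments=[[[0,0,0.1],[0,0,0],1],[[0,0,0.2],[0,0,0],1],[[0,0,0.2],[0,0,0],1],[[0,0,0.15],[0,0,0],1],[[0,0,0.1],[0,0,0],1],[[0,0,0.08],[0,0,0],1],[[0,0,0.06],[0,0,0],1],[[0,0,0.05],[0,0,0],1],[[0,0,0.05],[0,0,0],1],[[0,0,0.05],[0,0,0],1],[[0,0,0.05],[0,0,0],1],[[0,0,0],[0,0,0],1],[[0,0,0],[0,0,0],1]])

```text
time_s: 8.0
position: [0.5323, -0.2176, 0.1318]
tcp_rot: [[-0.953, 0.302, 0.001], [0.302, 0.953, -0.0], [-0.001, -0.0, -1.0]]
force: [-0.9, 0.9, 4.3]
opening: 0.635
grasp_force: 30.0
```

Emit:
move_arm(increments=[[[0,0,0.05],[0,0,0],1],[[0,0,0.05],[0,0,0],1],[[0,0,0.05],[0,0,0],1],[[0,0,0.05],[0,0,0],1],[[0,0,0],[0,0,0],1],[[0,0,0],[0,0,0],1]])

```text
time_s: 8.5
position: [0.5324, -0.2176, 0.1263]
tcp_rot: [[-0.953, 0.302, 0.001], [0.302, 0.953, -0.0], [-0.001, -0.0, -1.0]]
force: [-1.4, 2.2, 8.1]
opening: 0.633
grasp_force: 30.0
```

Emit:
move_arm(increments=[[[0,0,0.05],[0,0,0],1],[[0,0,0.04],[0,0,0],1],[[0,0,0],[0,0,0],1],[[0,0,0],[0,0,0],1]])

```text
time_s: 8.83
position: [0.5324, -0.2176, 0.1243]
tcp_rot: [[-0.953, 0.302, 0.001], [0.302, 0.953, -0.001], [-0.001, -0.0, -1.0]]
force: [-3.5, 2.5, 11.2]
opening: 0.639
grasp_force: 30.0
```

Emit:
move_arm(increments=[[[0,0,0.03],[0,0,0],1],[[0,0,0],[0,0,0],1],[[0,0,0],[0,0,0],1]])

```text
time_s: 9.08
position: [0.5325, -0.2177, 0.1243]
tcp_rot: [[-0.953, 0.302, 0.002], [0.302, 0.953, -0.001], [-0.002, -0.0, -1.0]]
force: [-3.4, 3.8, 17.0]
opening: 0.637
grasp_force: 30.0
```

Emit:
move_arm(increments=[[[0,0,0.01],[0,0,0],1],[[0,0,0],[0,0,0],1],[[0,0,0],[0,0,0],1],[[0,0,0],[0,0,0],1],[[0,0,0],[0,0,0],1],[[0,0,0],[0,0,0],1],[[0,0,0],[0,0,0],1],[[0,0,0],[0,0,0],1],[[0,0,0],[0,0,0],1],[[0,0,0],[0,0,0],1],[[0,0,0],[0,0,0],1],[[0,0,0],[0,0,0],1],[[0,0,0],[0,0,0],1],[[0,0,0],[0,0,0],1],[[0,0,0],[0,0,0],1],[[0,0,0],[0,0,0],1],[[0,0,0],[0,0,0],1],[[0,0,0],[0,0,0],1],[[0,0,0],[0,0,0],1],[[0,0,0],[0,0,0],1]])

```text
time_s: 10.75
position: [0.5326, -0.2177, 0.1243]
tcp_rot: [[-0.953, 0.302, 0.002], [0.302, 0.953, -0.001], [-0.002, -0.001, -1.0]]
force: [-3.9, 4.0, 17.7]
opening: 0.633
grasp_force: 30.0
```

Emit:
move_arm(increments=[[[0,0,0],[0,0,0],1],[[0,0,0],[0,0,0],1],[[0,0,0],[0,0,0],1],[[0,0,0],[0,0,0],1],[[0,0,0],[0,0,0],1],[[0,0,0],[0,0,0],1],[[0,0,0],[0,0,0],1],[[0,0,0],[0,0,0],1],[[0,0,0],[0,0,0],1],[[0,0,0],[0,0,0],1],[[0,0,0],[0,0,0],1],[[0,0,0],[0,0,0],1]])

```text
time_s: 11.75
position: [0.5326, -0.2177, 0.1242]
tcp_rot: [[-0.953, 0.302, 0.002], [0.302, 0.953, -0.001], [-0.002, -0.001, -1.0]]
force: [-4.8, 3.4, 18.4]
opening: 0.638
grasp_force: 30.0
```

Run:
```python
from h import *
c=capture("side"); s=read_state(); print(s["position"],s["force"])
cv2.imwrite("pics/s3.png",cv2.resize(c["img"][...,::-1][170:330,180:380],None,fx=3.7,fy=3.7,interpolation=3))
```

```text
[ 0.53257495 -0.21768167  0.12425433] [-3.854574    3.32259013 18.44163174]
```

View pics/s3.png

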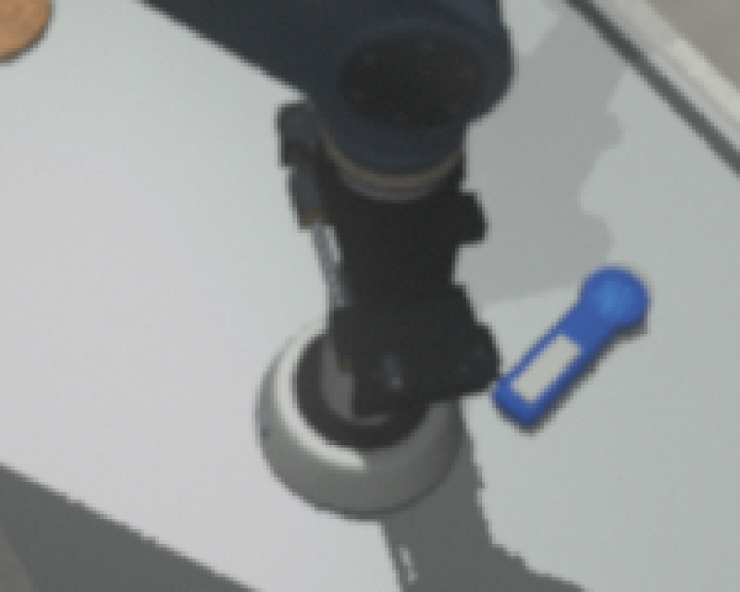

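The pad is visibly depressed (front edge at crop row ~450, was ~440) with the bottle base well inside it and the stop force steady for over 2.5 s. Next I raise it slowly.

Emit:
move_arm(increments=[[[0,0,-0.05],[0,0,0],1],[[0,0,-0.05],[0,0,0],1],[[0,0,-0.05],[0,0,0],1],[[0,0,-0.05],[0,0,0],1],[[0,0,-0.05],[0,0,0],1],[[0,0,-0.05],[0,0,0],1],[[0,0,-0.05],[0,0,0],1],[[0,0,-0.05],[0,0,0],1],[[0,0,-0.06],[0,0,0],1],[[0,0,-0.08],[0,0,0],1],[[0,0,-0.12],[0,0,0],1],[[0,0,-0.2],[0,0,0],1],[[0,0,-0.25],[0,0,0],1],[[0,0,-0.25],[0,0,0],1],[[0,0,-0.2],[0,0,0],1],[[0,0,-0.1],[0,0,0],1],[[0,0,0],[0,0,0],1],[[0,0,0],[0,0,0],1]])

```text
time_s: 13.3
position: [0.5321, -0.2176, 0.1716]
tcp_rot: [[-0.953, 0.302, 0.0], [0.302, 0.953, -0.0], [-0.0, -0.0, -1.0]]
force: [-0.8, -0.1, -2.2]
opening: 0.63
grasp_force: 30.0
```

Emit:
move_arm(increments=[[[0.12,0.25,0],[0,0,0],1],[[0.2,0.41,0],[0,0,0],1],[[0.29,0.58,0],[0,0,0],1],[[0.37,0.74,0],[0,0,0],1],[[0.409,0.825,0],[0,0,0],1],[[0.409,0.825,0],[0,0,0],1],[[0.409,0.825,0],[0,0,0],1],[[0.409,0.825,0],[0,0,0],1],[[0.409,0.825,0],[0,0,0],1],[[0.409,0.825,0],[0,0,0],1],[[0.409,0.825,0],[0,0,0],1],[[0.409,0.825,0],[0,0,0],1],[[0.409,0.825,0],[0,0,0],1],[[0.409,0.825,0],[0,0,0],1],[[0.409,0.825,0],[0,0,0],1],[[0.409,0.825,0],[0,0,0],1],[[0.37,0.74,0],[0,0,0],1],[[0.29,0.58,0],[0,0,0],1],[[0.2,0.41,0],[0,0,0],1],[[0.12,0.25,0],[0,0,0],1]])

```text
time_s: 14.97
position: [0.4591, 0.2433, 0.1709]
tcp_rot: [[-0.954, 0.3, -0.002], [0.3, 0.954, 0.0], [0.002, -0.0, -1.0]]
force: [-0.1, -0.4, -2.1]
opening: 0.635
grasp_force: 30.0
```

Emit:
move_arm(increments=[[[0,0,0.1],[0,0,0],1],[[0,0,0.2],[0,0,0],1],[[0,0,0.3],[0,0,0],1],[[0,0,0.4],[0,0,0],1],[[0,0,0.4],[0,0,0],1],[[0,0,0.3],[0,0,0],1],[[0,0,0.2],[0,0,0],1],[[0,0,0.1],[0,0,0],1],[[0,0,0],[0,0,0],1],[[0,0,0],[0,0,0],1]])

```text
time_s: 15.8
position: [0.4615, 0.2408, 0.1112]
tcp_rot: [[-0.953, 0.302, 0.0], [0.302, 0.953, -0.0], [-0.0, -0.0, -1.0]]
force: [0.9, -0.7, -2.8]
opening: 0.635
grasp_force: 30.0
```

Run:
```python
from h import *
c=capture("side"); s=read_state(); print(s["position"],s["force"])
cv2.imwrite("pics/s4.png",cv2.resize(c["img"][...,::-1][90:250,80:280],None,fx=3.7,fy=3.7,interpolation=3))
```

```text
[0.461687   0.24100476 0.11155535] [-0.15845035 -0.12758553 -2.22702365]
```

View pics/s4.png

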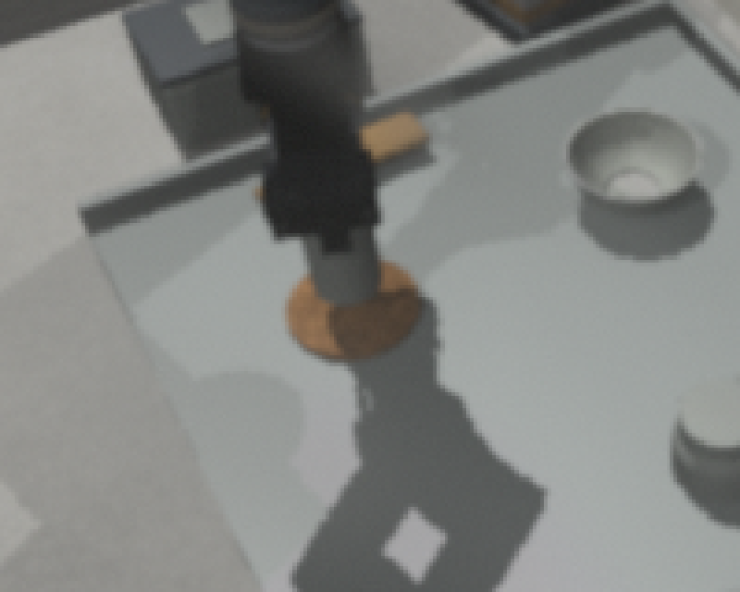

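The bottle hangs just over the coaster, about 7 mm off centre (27 mm slack). I'll lower it gently.

Emit:
move_arm(increments=[[[0,0,0.1],[0,0,0],1],[[0,0,0.2],[0,0,0],1],[[0,0,0.2],[0,0,0],1],[[0,0,0.15],[0,0,0],1],[[0,0,0.1],[0,0,0],1],[[0,0,0.06],[0,0,0],1],[[0,0,0.03],[0,0,0],1],[[0,0,0.03],[0,0,0],1],[[0,0,0.03],[0,0,0],1],[[0,0,0.03],[0,0,0],1],[[0,0,0],[0,0,0],1],[[0,0,0],[0,0,0],1]])

```text
time_s: 16.85
position: [0.4613, 0.241, 0.0834]
tcp_rot: [[-0.953, 0.302, 0.0], [0.302, 0.953, 0.0], [-0.0, 0.0, -1.0]]
force: [0.3, -0.8, -2.5]
opening: 0.639
grasp_force: 30.0
```

Emit:
move_arm(increments=[[[0,0,0.03],[0,0,0],1],[[0,0,0.03],[0,0,0],1],[[0,0,0],[0,0,0],1],[[0,0,0],[0,0,0],1]])

```text
time_s: 17.18
position: [0.4616, 0.2411, 0.0824]
tcp_rot: [[-0.953, 0.302, 0.001], [0.302, 0.953, 0.0], [-0.001, 0.0, -1.0]]
force: [-1.9, 0.1, 5.6]
opening: 0.637
grasp_force: 30.0
```

Emit:
move_arm(increments=[[[0,0,-0.02],[0,0,0],1],[[0,0,0],[0,0,0],1],[[0,0,0],[0,0,0],0.3],[[0,0,0],[0,0,0],0.2],[[0,0,0],[0,0,0],0.1],[[0,0,0],[0,0,0],0],[[0,0,0],[0,0,0],0],[[0,0,0],[0,0,0],0],[[0,0,0],[0,0,0],0],[[0,0,0],[0,0,0],0]])

```text
time_s: 18.02
position: [0.4612, 0.241, 0.0821]
tcp_rot: [[-0.953, 0.302, -0.0], [0.302, 0.953, -0.0], [0.0, -0.0, -1.0]]
force: [0.1, 0.1, 0.2]
opening: 0.994
grasp_force: 0.0
```

Emit:
move_arm(increments=[[[0,0,-0.1],[0,0,0],0],[[0,0,-0.3],[0,0,0],0],[[0,0,-0.5],[0,0,0],0],[[0,0,-0.5],[0,0,0],0],[[0,0,-0.5],[0,0,0],0],[[0,0,-0.5],[0,0,0],0],[[0,0,-0.5],[0,0,0],0],[[0,0,-0.5],[0,0,0],0],[[0,0,-0.5],[0,0,0],0],[[0,0,-0.3],[0,0,0],0],[[0,0,-0.1],[0,0,0],0],[[0,0,0],[0,0,0],0],[[0,0,0],[0,0,0],0]])

```text
time_s: 19.1
position: [0.4609, 0.2409, 0.2109]
tcp_rot: [[-0.953, 0.302, -0.001], [0.302, 0.953, -0.0], [0.001, -0.0, -1.0]]
force: [-0.5, -0.2, -0.1]
opening: 0.998
grasp_force: 0.0
```

Run:
```python
from h import *
c=capture("side"); s=read_state(); print(s["time_s"],s["position"],s["force"],s["opening"])
cv2.imwrite("pics/s5.png",cv2.resize(c["img"][...,::-1][90:310,80:380],None,fx=2.6,fy=2.6,interpolation=3))
```

```text
19.15 [0.46066623 0.24083875 0.21049165] [ 0.75281168 -0.32424426 -0.04589083] 0.9997919764814797
```

View pics/s5.png

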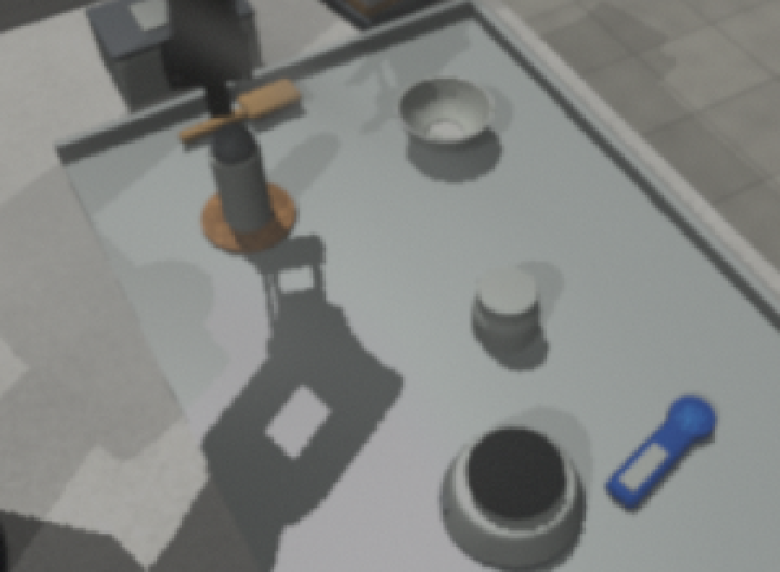

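The bottle stands upright with its base well inside the coaster (base about (247,215) in the crop, coaster centre (249,217)). The gripper is clear, the pad is back up and the other things haven't moved.

```bash
python3 -c "
from rig import *
print(hand_in())"
```

```text
the job is handed in; nothing more can be done
None
```

The job is handed in: the bottle held the mixer pad down against its stop for about 2.7 s, then was set upright on the coaster and released, at 19 s of the 58 s allowed; the result of the judging was not shown.

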